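# Scoop the drawer knobs out of the lidded tray into the bowl

### The arm

A 6-joint arm with a two-finger parallel gripper is mounted at the origin on a cart in front of the work surface, level with it; the furniture and walls round the work are solid. World frame = base frame: x ahead of the robot, y to its left, z up, the work surface at z = 0. Lengths are in m, angles in rad, forces in N, time in s.
With the tool pointing down it reaches from about 0.35 to 0.775 m from the base axis. Payload 7.3 kg.
Tool frame: the origin (TCP) lies at the very end of the fingers, on their centre line; the grasp point (between the pads) lies 19 mm behind it (robot.tcp_to_grasp is the z of the grasp point in the tool frame, in m); z points along the fingers, y is the line along which they close (so a half turn about z gives the same grasp; the last joint's range is limited). The gripper opens to 92 mm and grips with 3 to 60 N. Pads are 19 mm wide; open, the fingers measure 130 mm over their backs; the gripper's body (75 mm by 190 mm) begins 47 mm behind the grasp point.
Start: joints at [-1.341, 0.342, 1.524, -0, 1.275, -0.146], TCP at [0.193, -0.488, 0.227] pointing down, gripper open.
Joint ranges: [-2.53, 2.53], [-0.77, 2.02], [0.04, 2.7], [-1, 4.14], [0.28, 2.66], [-3.11, 3.11]. Speed limits (rad/s): [2.57, 2.57, 3.14, 3.14, 3.14, 3.14].

### API

Orientations are given as [roll, pitch, yaw] about the fixed x, y, z axes, in that order (R = Rz(yaw) Ry(pitch) Rx(roll)).
In Python, from cell import monitor, read_camera, get_calibration, job, robot gives the robot as it stands. The module is installed in compiled form; this text tells all that it offers.
- The arm moves only by the tool send_rows, never from a script. Its argument "targets" is a list of rows, each an object with "translation": the shift along the tool's x, y, z in cm, a list of three; "spin": the turn about the tool's z in degrees; "jaw": the opening, from 0 (shut) to 1 (fully open). A call has exactly 5 rows; each row is the pose to reach, as a shift and turn from the pose commanded when the call began, along the tool's axes at that moment; what a row does not reach only later rows make up. A row lasts 1/10 s, in which the tool goes at most 50 mm and 8.59 degrees, less where a joint would pass 70% of its speed; a pose out of reach is approached as far as the arm can. A call with a gripper value outside its range is refused whole. The fingers move at their own pace and stop on an object; "force" is the grip in N (left out, the last holds). Time passes only in rows, so rows that repeat a pose let the fingers close, or fill a call up. It gives the time, the measured TCP pose, the force, the opening and the grip force at its end, in the units of the state.
- monitor.observe(): the state, without advancing time (a new reading comes with each control period).
- read_camera(name): name is "scene" or "top"; returns (picture, depth): 384x512x3 uint8, red, green, blue; 384x512 float32, m along the optical axis (not along the pixel's ray), 0 where there is no reading.
- get_calibration(name): a dict with "intrinsics" (3x3 intrinsics, pixels), "D" ([k1, k2, p1, p2, k3] as OpenCV has them; the pictures are not rectified), "origin" and "orientation" of the camera in the world. Camera axes: x right, y up, looking along -z (the intrinsics and any distortion apply to the point x, -y, -z); pixel columns grow to the right and rows downward; lengths in m; the calibration is good to about 2 mm. A picture is of the moment at which its call begins. get_calibration takes no time and is no camera call.
- job.hand_in(): hands the job in; it is judged then, once.
The state is a dict: "time": time; "qpos": joint angles; "qvel": joint speeds; "joint_efforts": joint torques, N m; "tool_pos": TCP position; "tool_rot": TCP orientation; "contact_force": force on the tool from outside, world axes, zero at the start; "torque": the same for the moment, N m; "opening": finger opening in m; "grip_force": force on a finger pad.
Only numpy, scipy, OpenCV 4.12 (cv2) and the standard library are available. Lean on these libraries where they do the work, as an engineer would, in place of code of your own. Each camera call takes 0.05 s, during which the arm holds its last target. There are 200 camera calls.

### The job

Take the lid off the wooden tray and lay it flat on the bench, handle up. Then use the metal scoop, not your fingers, to get all three beech ball knobs out of the tray and tip them into the round wooden bowl; finally put the scoop down flat on the bench, leaving the bowl standing upright and the hammer, brush and clog undisturbed.

Things in the scene. Friction and masses are not known exactly. Their poses are not given: they have to be found in the camera images.
- tray: open dark-wood tray screwed to the bench, outside 212 (x) x 126 (y) x 45 mm high, walls and floor 6 mm thick; inside 200 x 114 mm. Origin: centre of its underside; +x points away from the robot within 0.2 rad. The knobs start with centres 18 to 62 mm along +x; the near (-x) half is empty
- tray_end (a point): middle of the foot of the tray's far end wall, inside: on the floor's top, 6 mm above and 100 mm along +x from the tray's origin. Knobs pushed ahead along +x stop at this wall, then ride up onto a thin lip pushed on under them (slowly, a few newtons; the tray, knobs and pan are smooth). With the lip at the wall they are well inside the pan
- lid: loose plywood lid on the tray, 214 (x) x 128 (y) mm, 6 mm thick, about 250 g, axes as the tray's at the start. Origin: centre of the underside of its two cleats, 5 mm below the plate; on the bench it stands on the cleats, origin at bench height. The cleats hang inside the tray walls (4 mm side play): lift it straight up. On top a dark bar handle
- lid_grip (a point): centre of the lid's bar handle, 36 mm above the lid's origin; bar 90 mm along x, 18 mm wide (y), 22 mm tall, its underside 14 mm above the plate. Grasp across y from above
- scoop: aluminium scoop, about 200 g, loose on the bench. Origin: centre of the underside of its flat pan, z up. Pan 90 (x) x 100 mm wide (94 mm inside) (y), floor 2.5 mm thick, side walls 31 mm (from the back to x = +25), back wall 42 mm high; open mouth and straight lip at +x, which points away from the robot within 0.25 rad at the start. In the tray it has 7 mm play at either side
- scoop_grip (a point): centre of the scoop's wooden bar handle, 41 mm behind (x = -41) and 76 mm above the scoop's origin; bar 76 (x) x 20 (y) x 30 mm tall, on a 16 mm post over the back wall that also fits between the fingers. Grasp across y from above, very firmly (about 100 N) lest it turn in the fingers. How it sits in the fingers is not measured: feel for the tray floor with the lip
- scoop_lip (a point): middle of the scoop's lip (front edge of the pan, underside): x = +45 mm, z = 0 in the scoop's frame
- scoop_pan (a point): a point 15 mm above the middle of the pan; a knob riding in the scoop lies within 60 mm of it
- knob1_center (a point): centre of knob 1 of 3: pale beech ball, 30 mm across with one small flat (7 mm across, 14.6 mm from the centre), 25 g; at the start it stands on its flat on the tray floor, in the far half of the tray, under the lid. The three are alike and roll easily when pushed
- knob2_center (a point): centre of knob 2 of 3: pale beech ball, 30 mm across with one small flat (7 mm across, 14.6 mm from the centre), 25 g; at the start it stands on its flat on the tray floor, in the far half of the tray, under the lid. The three are alike and roll easily when pushed
- knob3_center (a point): centre of knob 3 of 3: pale beech ball, 30 mm across with one small flat (7 mm across, 14.6 mm from the centre), 25 g; at the start it stands on its flat on the tray floor, in the far half of the tray, under the lid. The three are alike and roll easily when pushed
- knob1: knob 1 (see its centre); origin at the middle of its flat
- knob2: knob 2 (see its centre); origin at the middle of its flat
- knob3: knob 3 (see its centre); origin at the middle of its flat
- bowl: round brown wooden bowl, loose, 400 g, rim 156 mm across outside, 52 mm high, wall 5 mm; origin: centre of its underside. Empty at the start. Knobs roll out of the scoop when the mouth is tipped 35 degrees or more below level
- hammer: bystander: small hammer with a wooden handle lying on the bench at the right, 230 mm long
- brush: bystander: hand brush at the right, behind the hammer, 123 mm long
- clog: bystander: pale wooden child's clog at the far left, 184 mm long, 58 mm high. The bench between it and the robot, left of the bowl or scoop (centred near x = 0.49, y = 0.40), is empty and holds the lid lengthwise along x

How it is judged:
By the outcome, as a careful person would: the job done as asked, in the order asked, and still so for the second after the job is handed in, with the robot touching nothing.
It also fails if it takes over 72 s, if anything falls off the work surface, if the arm or the gripper's body presses on something with over 40 N, if the wrist force passes 120 N, or if a joint passes its speed limit or range.

## Working session

There is one attempt and no reset: what is moved stays moved. The work goes in short steps, Python scripts to look and compute and a tool call to move; the robot and the scene stay as the last step left them, time stands still between calls to the robot, and variables do not carry over. Pictures are saved under pics/ and viewed, at most 10 in all, crops included, and the job is handed in when it is done.

Besides the shell and the picture viewer there is one more tool, called after ">>>" as name(argument=value, ...), one argument or row to a line, values as JSON. send_rows: Moves the arm, as the interface text tells. Its arguments: {"type":"object","properties":{"targets":{"type":"array"},"force":{"type":"number"}},"required":["targets"]}

```bash
mkdir -p pics
cat > h.py <<'E'
import numpy as np, cv2
from cell import monitor, read_camera, get_calibration, job, robot
def cam(n):
    p,d=read_camera(n); c=get_calibration(n)
    return p,d,np.array(c["intrinsics"]),np.array(c["D"]),np.array(c["origin"]),np.array(c["orientation"])
def cloud(d,K,D,o,R):
    if R.ndim==1:
        from scipy.spatial.transform import Rotation as Ro
        R=Ro.from_euler('xyz',R).as_matrix()
    h,w=d.shape; v,u=np.mgrid[:h,:w]
    n=cv2.undistortPoints(np.stack([u,v],-1).reshape(-1,1,2).astype(np.float64),K,D).reshape(h,w,2)
    P=np.stack([n[...,0]*d,-n[...,1]*d,-d],-1)
    X=P@R.T+o; X[d==0]=np.nan
    return X
E
python3 - <<'E'
from h import *
s=monitor.observe(); print({k:np.round(v,3) for k,v in s.items()}, robot.tcp_to_grasp)
for n in("scene","top"):
    p,d,K,D,o,R=cam(n); print(n,o,R,K[0,0],D)
    X=cloud(d,K,D,o,R); np.savez(f"{n}0.npz",p=p,X=X)
    cv2.imwrite(f"pics/{n}0.png",p[...,::-1])
E
```

```text
{'time': np.float64(0.0), 'qpos': array([-1.341,  0.343,  1.525,  0.   ,  1.275, -0.146]), 'qvel': array([ 0.001,  0.001,  0.   , -0.   , -0.001,  0.   ]), 'joint_efforts': array([-2.0000e-03, -4.3125e+01, -2.4422e+01,  7.2000e-02,  5.6000e-02,
       -0.0000e+00]), 'tool_pos': array([ 0.193, -0.488,  0.226]), 'tool_rot': array([-3.14 , -0.   ,  0.376]), 'contact_force': array([-0.059, -0.058, -0.407]), 'torque': array([0.014, 0.   , 0.031]), 'grip_force': np.float64(0.0), 'opening': np.float64(0.092)} -0.0188
scene [-0.3389701   0.50512028  0.65477007] [ 1.08655313  0.0086297  -2.07906268] 443.95342201536533 [-0.06354664  0.          0.          0.          0.        ]
top [ 0.45669557 -0.02070865  1.4108067 ] [ 0.1099121  -0.00621288 -1.56518042] 413.61641357327255 [-0.01952434  0.          0.          0.          0.        ]
```

View pics/top0.png

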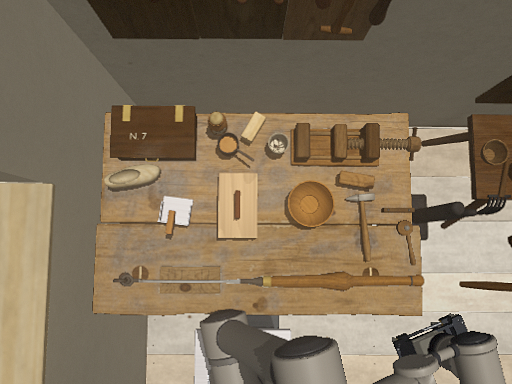

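View pics/scene0.png

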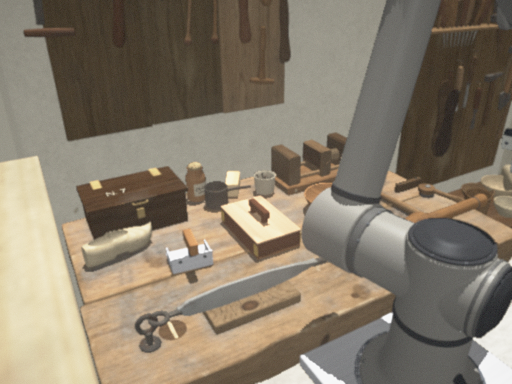

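Top view: scoop pan around (176,212) with its handle at (171,222), lid (237,206) with the bar at (237,205), bowl (310,204), hammer (362,225), brush (356,180), clog (132,177); a long spit lies along row 280, near the robot.

Run:
```python
from h import *
z=np.load("top0.npz");X=z["X"];p=z["p"]
def rect(u0,u1,v0,v1,z0,z1,n):
    S=X[v0:v1,u0:u1].reshape(-1,3); S=S[(S[:,2]>z0)&(S[:,2]<z1)]
    if len(S)<5: print(n,len(S));return
    r=cv2.minAreaRect((S[:,:2]*1000).astype(np.float32))
    print(n,len(S),"z",np.round(np.median(S[:,2]),4),"rect",np.round(r[0],1),np.round(r[1],1),round(r[2],2),"mean",np.round(S[:,:2].mean(0)*1000,1))
rect(210,265,165,245,.035,.06,"lidplate")
rect(210,265,165,245,.07,.1,"lidbar")
rect(150,200,185,245,.075,.11,"scoopbar")
rect(150,200,185,245,.012,.06,"scoopwalls")
rect(150,200,185,245,.001,.06,"scooppan")
rect(280,340,175,235,.04,.07,"bowlrim")
rect(280,340,175,235,.008,.07,"bowl")
rect(340,380,185,270,.01,.07,"hammer")
rect(330,380,165,192,.01,.07,"brush")
rect(98,165,160,195,.015,.08,"clog")
rect(100,430,265,295,.008,.2,"spit")
S=X[240:262,100:330].reshape(-1,3);print("bench z",np.nanmedian(S[:,2]))
print("chest x min etc"); rect(108,200,100,162,.02,.3,"chest")
rect(205,420,108,168,.02,.3,"farstuff")
```

```text
lidplate 2360 z 0.0509 rect [562.2  21. ] [212.1 126.7] 0.36 mean [561.   20.3]
lidbar 164 z 0.0861 rect [560.3  21.1] [87.  16.4] 0.54 mean [560.5  21. ]
scoopbar 167 z 0.0899 rect [503.5 235.1] [20.9 74.8] 82.57 mean [503.4 234.1]
scoopwalls 115 z 0.0299 rect [532.5 231.7] [101.5  71.6] 82.54 mean [523.9 233. ]
scooppan 1226 z 0.0032 rect [531.8 234.9] [202.7 168.7] 1.0 mean [534.8 230.5]
bowlrim 423 z 0.0488 rect [ 569.6 -222.1] [149.7 153. ] 89.79 mean [ 572. -228.]
bowl 1485 z 0.0271 rect [ 570.6 -231.3] [153.3 214.5] 10.84 mean [ 571.8 -226.6]
hammer 624 z 0.0215 rect [ 508.  -388.9] [ 93.5 254. ] 85.41 mean [ 524.2 -404.4]
brush 572 z 0.0378 rect [ 656.8 -370.9] [ 92.7 169.3] 0.83 mean [ 658.2 -377.7]
clog 1004 z 0.0429 rect [666.3 366.3] [ 99.2 188.3] 0.27 mean [658.1 370.4]
spit 4212 z 0.0636 rect [315.4 -67.4] [  93.8 1055.6] 0.55 mean [317.2 -64.7]
bench z -0.00018810663397772487
chest x min etc
chest 4625 z 0.1112 rect [788.6 294.9] [185.8 270.7] 0.25 mean [788.4 291.6]
farstuff 5483 z 0.0731 rect [ 782.9 -227.4] [704.  174.2] 87.25 mean [ 768.1 -244.3]
```

>>> send_rows(
  targets=[
    {"translation": [3.7,-2.4,0],"spin": 4.2,"jaw": 1},
    {"translation": [7.4,-4.8,0],"spin": 8.4,"jaw": 1},
    {"translation": [11.1,-7.2,0],"spin": 12.6,"jaw": 1},
    {"translation": [14.8,-9.5,0],"spin": 16.8,"jaw": 1},
    {"translation": [18.5,-11.8,0],"spin": 21.1,"jaw": 1},
  ],
  force=30,
)

```text
time: 0.6
tool_pos: [0.322, -0.3091, 0.2265]
tool_rot: [-3.141, 0.0, 0.004]
contact_force: [1.4, 0.1, 0.3]
opening: 0.0914
grip_force: 0.0
```

>>> send_rows(
  targets=[
    {"translation": [2.4,-3.3,0.4],"spin": 0,"jaw": 1},
    {"translation": [4.8,-6.6,0.8],"spin": 0,"jaw": 1},
    {"translation": [7.2,-9.9,1.4],"spin": 0,"jaw": 1},
    {"translation": [9.6,-13.2,2.0],"spin": 0,"jaw": 1},
    {"translation": [12.0,-16.5,2.6],"spin": 0,"jaw": 1},
  ],
)

```text
time: 1.1
tool_pos: [0.4408, -0.1432, 0.2003]
tool_rot: [-3.142, 0.0, 0.008]
contact_force: [0.2, -0.5, 0.2]
opening: 0.0918
grip_force: 0.0
```

>>> send_rows(
  targets=[
    {"translation": [2.4,-3.3,1.5],"spin": 0,"jaw": 1},
    {"translation": [4.8,-6.6,3.0],"spin": 0,"jaw": 1},
    {"translation": [7.2,-9.9,4.5],"spin": 0,"jaw": 1},
    {"translation": [9.6,-13.2,6],"spin": 0,"jaw": 1},
    {"translation": [11.9,-16.5,7.0],"spin": 0,"jaw": 1},
  ],
)

```text
time: 1.6
tool_pos: [0.5582, 0.0227, 0.1292]
tool_rot: [-3.142, 0.002, 0.008]
contact_force: [0.8, -0.4, -0.4]
opening: 0.0918
grip_force: 0.0
```

>>> send_rows(
  targets=[
    {"translation": [0,0.1,2],"spin": 0,"jaw": 1},
    {"translation": [0,0.1,4],"spin": 0,"jaw": 1},
    {"translation": [0,0.1,5.5],"spin": 0,"jaw": 1},
    {"translation": [0,0.1,6.5],"spin": 0,"jaw": 1},
    {"translation": [0,0.1,6.9],"spin": 0,"jaw": 1},
  ],
)

```text
time: 2.1
tool_pos: [0.5574, 0.0201, 0.0605]
tool_rot: [-3.141, 0.002, 0.007]
contact_force: [-0.7, 0.0, -0.0]
opening: 0.0916
grip_force: 0.0
```

>>> send_rows(
  targets=[
    {"translation": [0,0,0],"spin": 0,"jaw": 0.6},
    {"translation": [0,0,0],"spin": 0,"jaw": 0.3},
    {"translation": [0,0,0],"spin": 0,"jaw": 0},
    {"translation": [0,0,0],"spin": 0,"jaw": 0},
    {"translation": [0,0,0],"spin": 0,"jaw": 0},
  ],
  force=40,
)

```text
time: 2.6
tool_pos: [0.5582, 0.02, 0.0621]
tool_rot: [3.141, -0.001, 0.007]
contact_force: [0.6, 0.1, 0.2]
opening: 0.0568
grip_force: 0.0
```

>>> send_rows(
  targets=[
    {"translation": [0,0,0],"spin": 0,"jaw": 0},
    {"translation": [0,0,0],"spin": 0,"jaw": 0},
    {"translation": [0,0,-0.3],"spin": 0,"jaw": 0},
    {"translation": [0,0,-0.8],"spin": 0,"jaw": 0},
    {"translation": [0,0,-1.5],"spin": 0,"jaw": 0},
  ],
)

```text
time: 3.1
tool_pos: [0.5578, 0.0201, 0.0769]
tool_rot: [3.142, 0.001, 0.008]
contact_force: [-0.5, -0.5, -4.0]
opening: 0.0177
grip_force: 40.0
```

>>> send_rows(
  targets=[
    {"translation": [0,0,0.8],"spin": 0,"jaw": 0},
    {"translation": [0,0,0.8],"spin": 0,"jaw": 0.4},
    {"translation": [0,0,0.8],"spin": 0,"jaw": 0.4},
    {"translation": [0,0,0.8],"spin": 0,"jaw": 0.4},
    {"translation": [0,0,1.5],"spin": 0,"jaw": 0.4},
  ],
)

```text
time: 3.6
tool_pos: [0.5585, 0.02, 0.0619]
tool_rot: [3.141, -0.001, 0.008]
contact_force: [0.4, -0.2, -0.7]
opening: 0.0364
grip_force: 0.0
```

>>> send_rows(
  targets=[
    {"translation": [0,0,0],"spin": 0,"jaw": 0},
    {"translation": [0,0,0],"spin": 0,"jaw": 0},
    {"translation": [0,0,0],"spin": 0,"jaw": 0},
    {"translation": [0,0,0],"spin": 0,"jaw": 0},
    {"translation": [0,0,0],"spin": 0,"jaw": 0},
  ],
)

```text
time: 4.1
tool_pos: [0.5579, 0.0201, 0.0615]
tool_rot: [3.142, 0.0, 0.008]
contact_force: [-0.2, 0.6, -3.1]
opening: 0.0175
grip_force: 40.0
```

>>> send_rows(
  targets=[
    {"translation": [0,0,-1],"spin": 0,"jaw": 0},
    {"translation": [0,0,-3],"spin": 0,"jaw": 0},
    {"translation": [0,0,-6],"spin": 0,"jaw": 0},
    {"translation": [0,-1,-9],"spin": 0,"jaw": 0},
    {"translation": [0,-3,-12],"spin": 0,"jaw": 0},
  ],
)

```text
time: 4.6
tool_pos: [0.5576, 0.0494, 0.1834]
tool_rot: [3.141, 0.0, 0.006]
contact_force: [-0.8, -0.2, -3.1]
opening: 0.0175
grip_force: 40.0
```

>>> send_rows(
  targets=[
    {"translation": [-0.7,-3.5,0],"spin": 0,"jaw": 0},
    {"translation": [-2.0,-7,0],"spin": 0,"jaw": 0},
    {"translation": [-3.0,-10.5,0],"spin": 0,"jaw": 0},
    {"translation": [-4,-14,0],"spin": 0,"jaw": 0},
    {"translation": [-5,-17.5,0],"spin": 0,"jaw": 0},
  ],
)

```text
time: 5.1
tool_pos: [0.5056, 0.226, 0.1823]
tool_rot: [3.142, -0.0, 0.007]
contact_force: [0.4, -0.2, -2.7]
opening: 0.0175
grip_force: 40.0
```

>>> send_rows(
  targets=[
    {"translation": [-0.7,-3.5,0],"spin": 0,"jaw": 0},
    {"translation": [-1.4,-7,0],"spin": 0,"jaw": 0},
    {"translation": [-2.1,-10.5,0],"spin": 0,"jaw": 0},
    {"translation": [-2.1,-14,0],"spin": 0,"jaw": 0},
    {"translation": [-2.1,-17.5,0],"spin": 0,"jaw": 0},
  ],
)

```text
time: 5.6
tool_pos: [0.4835, 0.4009, 0.1823]
tool_rot: [3.141, -0.0, 0.008]
contact_force: [1.0, -1.0, -3.4]
opening: 0.018
grip_force: 40.0
```

>>> send_rows(
  targets=[
    {"translation": [0.2,0,4],"spin": 0,"jaw": 0},
    {"translation": [0.2,0,8],"spin": 0,"jaw": 0},
    {"translation": [0.2,0,12],"spin": 0,"jaw": 0},
    {"translation": [0.2,0,14.5],"spin": 0,"jaw": 0},
    {"translation": [0.2,0,15.6],"spin": 0,"jaw": 0},
  ],
)

```text
time: 6.1
tool_pos: [0.4845, 0.3985, 0.023]
tool_rot: [3.139, 0.005, 0.008]
contact_force: [0.2, -0.5, -3.3]
opening: 0.0178
grip_force: 40.0
```

>>> send_rows(
  targets=[
    {"translation": [0,0,0.2],"spin": 0,"jaw": 0},
    {"translation": [0,0,0.4],"spin": 0,"jaw": 0},
    {"translation": [0,0,0.4],"spin": 0,"jaw": 0.4},
    {"translation": [0,0,0.4],"spin": 0,"jaw": 0.6},
    {"translation": [0,0,0.4],"spin": 0,"jaw": 0.8},
  ],
)

```text
time: 6.6
tool_pos: [0.487, 0.4, 0.0232]
tool_rot: [-3.14, -0.002, 0.008]
contact_force: [-0.6, -0.2, 0.3]
opening: 0.0371
grip_force: 0.0
```

>>> send_rows(
  targets=[
    {"translation": [0,0,-1],"spin": 0,"jaw": 0.9},
    {"translation": [0,0,-4],"spin": 0,"jaw": 1},
    {"translation": [0,0,-8],"spin": 0,"jaw": 1},
    {"translation": [0,0,-12],"spin": 0,"jaw": 1},
    {"translation": [0,0,-14],"spin": 0,"jaw": 1},
  ],
)

```text
time: 7.1
tool_pos: [0.4875, 0.4004, 0.1671]
tool_rot: [-3.138, -0.006, 0.008]
contact_force: [0.8, -0.7, -0.7]
opening: 0.0769
grip_force: 0.0
```

Run:
```python
from h import *
p,d,K,D,o,R=cam("top");X=cloud(d,K,D,o,R);cv2.imwrite("pics/top1.png",cv2.resize(p[130:260,90:350],None,fx=3,fy=3)[...,::-1])
def rect(u0,u1,v0,v1,z0,z1,n):
    S=X[v0:v1,u0:u1].reshape(-1,3); S=S[(S[:,2]>z0)&(S[:,2]<z1)]
    if len(S)<5: print(n,len(S));return
    r=cv2.minAreaRect((S[:,:2]*1000).astype(np.float32))
    print(n,len(S),"z",np.round(np.median(S[:,2]),4),np.round(r[0],1),np.round(r[1],1),round(r[2],2),np.round(S[:,:2].mean(0)*1000,1))
rect(210,265,165,245,.038,.06,"traywalls")
# knobs
m=((X[...,2]>.024)&(X[...,2]<.042))&(np.abs(X[...,0]-.562)<.092)&(np.abs(X[...,1]-.02)<.05)
n,l,s,c=cv2.connectedComponentsWithStats(m.astype(np.uint8))
for i in range(1,n):
    if s[i,4]>8: print("knob",s[i,4],np.round(np.nanmean(X[l==i],0)*1000,1))
m=(X[...,2]>.042)&(X[...,2]<.06)&(np.abs(X[...,0]-.57)<.1)&(np.abs(X[...,1]+.225)<.09)
P=X[m][:,:2]; c,r=cv2.minEnclosingCircle((P*1000).astype(np.float32)); print("bowl",c,r)
a=np.c_[2*P,np.ones(len(P))];q=np.linalg.lstsq(a,(P**2).sum(1),rcond=None)[0];print(q[:2],np.sqrt(q[2]+q[0]**2+q[1]**2))
rect(150,205,185,245,.075,.11,"scoopbar")
```

```text
traywalls 371 z 0.0443 [561.2  20.8] [210.2 126.1] 0.25 [562.9  21.7]
knob 52 [622.2  56.6  31.6]
knob 54 [610.   20.7  31.4]
knob 57 [608.1 -15.6  31. ]
bowl (569.3375854492188, -221.82012939453125) 77.63104248046875
[ 0.56877361 -0.22150394] 0.07281664263431707
scoopbar 167 z 0.0903 [503.7 235. ] [21.3 74.8] 83.43 [503.4 234.1]
```

View pics/top1.png

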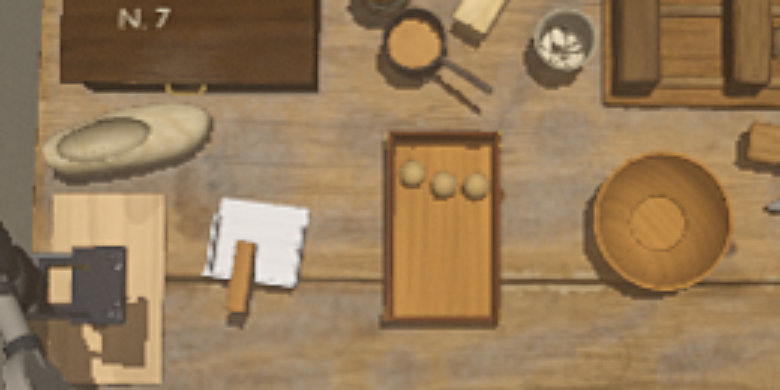

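The crop shows the lid lying flat at left, the scoop at (260,245), three knobs at (412,173), (444,184), (476,185) in the tray, and the bowl at (663,221). I'll grip the scoop bar a bit rearward so it tips by gravity later.

>>> send_rows(
  targets=[
    {"translation": [0,3.3,0],"spin": 1.5,"jaw": 1},
    {"translation": [0,6.6,0],"spin": 3,"jaw": 1},
    {"translation": [0,9.9,0],"spin": 4.5,"jaw": 1},
    {"translation": [0,13.2,0],"spin": 6,"jaw": 1},
    {"translation": [0,16.35,0],"spin": 7.5,"jaw": 1},
  ],
  force=60,
)

```text
time: 7.65
tool_pos: [0.4871, 0.2347, 0.1621]
tool_rot: [-3.142, -0.0, -0.124]
contact_force: [1.2, -0.4, 0.4]
opening: 0.092
grip_force: 0.0
```

>>> send_rows(
  targets=[
    {"translation": [0,0,3],"spin": 0,"jaw": 0.6},
    {"translation": [0,0,6],"spin": 0,"jaw": 0.6},
    {"translation": [0,0,8.5],"spin": 0,"jaw": 0.6},
    {"translation": [0,0,10],"spin": 0,"jaw": 0.6},
    {"translation": [0,0,10.8],"spin": 0,"jaw": 0.6},
  ],
)

```text
time: 8.15
tool_pos: [0.4867, 0.2358, 0.0525]
tool_rot: [3.141, 0.002, -0.123]
contact_force: [-0.2, 0.0, -0.3]
opening: 0.0577
grip_force: 0.0
```

>>> send_rows(
  targets=[
    {"translation": [0,0,-0.4],"spin": 0,"jaw": 0.4},
    {"translation": [0,0,-0.4],"spin": 0,"jaw": 0.2},
    {"translation": [0,0,-0.4],"spin": 0,"jaw": 0},
    {"translation": [0,0,-0.4],"spin": 0,"jaw": 0},
    {"translation": [0,0,-0.4],"spin": 0,"jaw": 0},
  ],
  force=60,
)

```text
time: 8.65
tool_pos: [0.4876, 0.2361, 0.0582]
tool_rot: [-3.141, -0.001, -0.123]
contact_force: [-0.6, -0.6, -0.7]
opening: 0.0196
grip_force: 32.3
```

>>> send_rows(
  targets=[
    {"translation": [0,0,0],"spin": 0,"jaw": 0},
    {"translation": [0,0,0],"spin": 0,"jaw": 0},
    {"translation": [0,0,0],"spin": 0,"jaw": 0},
    {"translation": [0,0,0],"spin": 0,"jaw": 0},
    {"translation": [0,0,0],"spin": 0,"jaw": 0},
  ],
)

```text
time: 9.15
tool_pos: [0.4876, 0.2362, 0.0582]
tool_rot: [-3.141, -0.001, -0.123]
contact_force: [-1.3, 0.1, 5.6]
opening: 0.0195
grip_force: 60.0
```

>>> send_rows(
  targets=[
    {"translation": [0,0,-1],"spin": 0,"jaw": 0},
    {"translation": [0,0,-3],"spin": 0,"jaw": 0},
    {"translation": [0,0,-5.5],"spin": 0,"jaw": 0},
    {"translation": [0,0,-8],"spin": 0,"jaw": 0},
    {"translation": [0,0,-9.5],"spin": 0,"jaw": 0},
  ],
)

```text
time: 9.65
tool_pos: [0.4877, 0.2362, 0.1547]
tool_rot: [-3.141, -0.001, -0.123]
contact_force: [-0.2, -0.4, -2.5]
opening: 0.0194
grip_force: 60.0
```

>>> send_rows(
  targets=[
    {"translation": [0.1,3,0],"spin": -1,"jaw": 0},
    {"translation": [0.3,7,0],"spin": -2.5,"jaw": 0},
    {"translation": [0.4,11,0],"spin": -4,"jaw": 0},
    {"translation": [0.5,15,0],"spin": -5.5,"jaw": 0},
    {"translation": [0.6,18,0],"spin": -7,"jaw": 0},
  ],
)

```text
time: 10.15
tool_pos: [0.4703, 0.0547, 0.1528]
tool_rot: [3.141, 0.001, -0.001]
contact_force: [-0.4, 0.1, -1.8]
opening: 0.0197
grip_force: 60.0
```

>>> send_rows(
  targets=[
    {"translation": [-0.2,1.5,0],"spin": -0.1,"jaw": 0},
    {"translation": [-0.3,2.5,0],"spin": -0.3,"jaw": 0},
    {"translation": [-0.3,3.3,0],"spin": -0.3,"jaw": 0},
    {"translation": [-0.3,3.6,0],"spin": -0.3,"jaw": 0},
    {"translation": [-0.3,3.6,0],"spin": -0.3,"jaw": 0},
  ],
)

```text
time: 10.65
tool_pos: [0.4682, 0.0209, 0.1527]
tool_rot: [-3.142, 0.0, 0.004]
contact_force: [-0.1, 0.0, -3.2]
opening: 0.0199
grip_force: 60.0
```

```bash
cat >> h.py <<'E'
def scoopview(name,f,z0=None):
    p,d,K,D,o,R=cam("top");X=cloud(d,K,D,o,R)
    cv2.imwrite(f"pics/{name}.png",cv2.resize(p[130:260,90:350],None,fx=3,fy=3)[...,::-1])
    q,e,K,D,o,R=cam("scene");cv2.imwrite(f"pics/{name}s.png",q[...,::-1])
    Y=cloud(e,K,D,o,R)
    return p,X,q,Y
E
python3 - <<'E'
from h import *
print({k:np.round(v,4) for k,v in monitor.observe().items() if k in("tool_pos","tool_rot","contact_force","torque")})
p,X,q,Y=scoopview("t2",1)
a=cv2.resize(p[130:260,200:290],None,fx=3,fy=3); b=cv2.resize(q[150:340,100:420],None,fx=1.6,fy=1.6)
h=max(a.shape[0],b.shape[0]); im=np.zeros((h,a.shape[1]+b.shape[1],3),np.uint8); im[:a.shape[0],:a.shape[1]]=a; im[:b.shape[0],a.shape[1]:]=b
cv2.imwrite("pics/c2.png",im[...,::-1]);print(im.shape)
# white-ish pan pixels
m=(p.min(-1)>170)&(X[...,1]>-.06)&(X[...,1]<.1)&(X[...,0]>.44)&(X[...,0]<.64)&(X[...,2]>.05)
P=X[m]; print(len(P)); 
A=np.c_[P[:,:2],np.ones(len(P))]; k=np.linalg.lstsq(A,P[:,2],rcond=None)[0]; r=P[:,2]-A@k; g=abs(r)<.006; k=np.linalg.lstsq(A[g],P[g,2],rcond=None)[0]; print("plane",k,g.sum(), "z at centre",np.median(P[g],0))
print(np.round(np.array(cv2.minAreaRect((P[:,:2]*1000).astype(np.float32))[:2]),1),cv2.minAreaRect((P[:,:2]*1000).astype(np.float32))[2])
print(P[:,:2].min(0),P[:,:2].max(0))
E
```

```text
{'tool_pos': array([0.4682, 0.0209, 0.1527]), 'tool_rot': array([-3.1416e+00,  1.0000e-04,  4.2000e-03]), 'contact_force': array([-0.1185,  0.0221, -3.205 ]), 'torque': array([0.0451, 0.1116, 0.0054])}
(390, 782, 3)
393
plane [-4.89651233 -0.01465515  2.7956381 ] 30 z at centre [0.55105828 0.02381001 0.09677174]
[[514.9  18.3]
 [105.9 104.9]] 1.2130451202392578
[ 0.46298538 -0.03508551] [0.56749565 0.07144223]
```

View pics/c2.png

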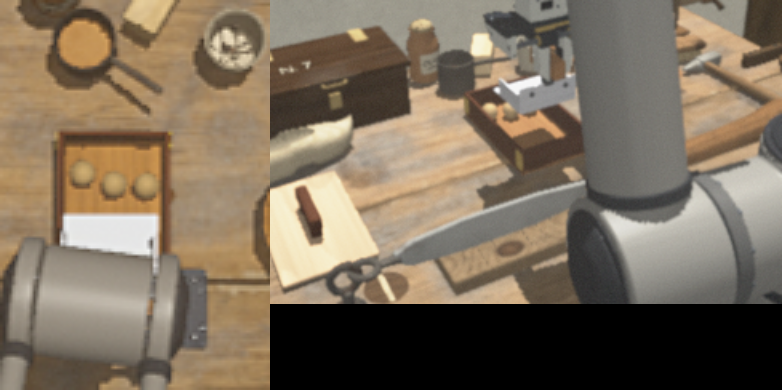

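The picture shows the pan level, above the tray's near half, with knobs still at (82,173), (113,185), (147,185). I'll check the pan's lateral centring before lowering.

Run:
```python
from h import *
p,d,K,D,o,R=cam("top");X=cloud(d,K,D,o,R)
m=(X[...,2]>.088)&(X[...,2]<.105)&(X[...,0]>.52)&(X[...,0]<.6)&(abs(X[...,1]-.02)<.08)
P=X[m];print(len(P))
for a in np.arange(.53,.58,.006):
    s=P[(P[:,0]>a)&(P[:,0]<a+.006)]
    if len(s): print(round(a,3),len(s),np.round(s[:,1].min(),4),np.round(s[:,1].max(),4),np.round(np.median(s[:,2]),4))
print(P[:,0].max())
t=(X[...,2]>.04)&(X[...,2]<.05)&(X[...,0]>.58)&(X[...,0]<.66);S=X[t];S=S[abs(S[:,1]-.02)<.08]
l=S[S[:,1]>.05];r=S[S[:,1]<0];print("tray walls",np.median(l[:,1]),np.median(r[:,1]))
```

```text
360
0.53 44 -0.0224 0.057 0.0974
0.536 59 -0.0224 0.0696 0.0969
0.542 51 -0.0224 0.0698 0.0967
0.548 46 -0.0223 0.07 0.0972
0.554 56 -0.0255 0.0698 0.0965
0.56 61 -0.0254 0.0701 0.0967
0.566 31 -0.0254 0.0701 0.0971
0.5677046188305169
tray walls 0.0807295245982247 -0.03877215877128121
```

>>> send_rows(
  targets=[
    {"translation": [0,0.1,2],"spin": 0,"jaw": 0},
    {"translation": [0,0.1,4],"spin": 0,"jaw": 0},
    {"translation": [0,0.1,6],"spin": 0,"jaw": 0},
    {"translation": [0,0.1,7.5],"spin": 0,"jaw": 0},
    {"translation": [0,0.1,8.3],"spin": 0,"jaw": 0},
  ],
)

```text
time: 11.3
tool_pos: [0.4675, 0.0202, 0.0685]
tool_rot: [-3.141, 0.002, 0.005]
contact_force: [-0.4, 0.6, -3.2]
opening: 0.0197
grip_force: 60.0
```

>>> send_rows(
  targets=[
    {"translation": [0,0,0.1],"spin": 0,"jaw": 0},
    {"translation": [0,0,0.2],"spin": 0,"jaw": 0},
    {"translation": [0,0,0.3],"spin": 0,"jaw": 0},
    {"translation": [0,0,0.4],"spin": 0,"jaw": 0},
    {"translation": [0,0,0.5],"spin": 0,"jaw": 0},
  ],
)

```text
time: 11.8
tool_pos: [0.4684, 0.0196, 0.0651]
tool_rot: [3.141, -0.001, 0.004]
contact_force: [-0.2, -0.7, -2.0]
opening: 0.0199
grip_force: 60.0
```

>>> send_rows(
  targets=[
    {"translation": [0,0,0.03],"spin": 0,"jaw": 0},
    {"translation": [0,0,0.06],"spin": 0,"jaw": 0},
    {"translation": [0,0,0.1],"spin": 0,"jaw": 0},
    {"translation": [0,0,0.13],"spin": 0,"jaw": 0},
    {"translation": [0,0,0.16],"spin": 0,"jaw": 0},
  ],
)

```text
time: 12.3
tool_pos: [0.4684, 0.0196, 0.0642]
tool_rot: [3.141, -0.001, 0.004]
contact_force: [-3.7, -0.3, 12.5]
opening: 0.0195
grip_force: 60.0
```

>>> send_rows(
  targets=[
    {"translation": [0,0,-0.07],"spin": 0,"jaw": 0},
    {"translation": [0.5,0,-0.07],"spin": 0,"jaw": 0},
    {"translation": [1.0,0,-0.07],"spin": 0,"jaw": 0},
    {"translation": [1.5,0,-0.07],"spin": 0,"jaw": 0},
    {"translation": [2.0,0,-0.07],"spin": 0,"jaw": 0},
  ],
)

```text
time: 12.8
tool_pos: [0.489, 0.0197, 0.0642]
tool_rot: [3.141, -0.001, 0.004]
contact_force: [-2.1, 0.5, 7.2]
opening: 0.0197
grip_force: 60.0
```

>>> send_rows(
  targets=[
    {"translation": [0.4,0,0],"spin": 0,"jaw": 0},
    {"translation": [0.8,0,0],"spin": 0,"jaw": 0},
    {"translation": [1.2,0,0],"spin": 0,"jaw": 0},
    {"translation": [1.5,0,0],"spin": 0,"jaw": 0},
    {"translation": [1.8,0,0],"spin": 0,"jaw": 0},
  ],
)

```text
time: 13.3
tool_pos: [0.5069, 0.0198, 0.0642]
tool_rot: [3.141, -0.001, 0.004]
contact_force: [-2.0, 0.2, 5.3]
opening: 0.0198
grip_force: 60.0
```

>>> send_rows(
  targets=[
    {"translation": [0.3,0,0],"spin": 0,"jaw": 0},
    {"translation": [0.6,0,0],"spin": 0,"jaw": 0},
    {"translation": [0.9,0,0],"spin": 0,"jaw": 0},
    {"translation": [1.2,0,0],"spin": 0,"jaw": 0},
    {"translation": [1.5,0,0],"spin": 0,"jaw": 0},
  ],
)

```text
time: 13.8
tool_pos: [0.5219, 0.0199, 0.0642]
tool_rot: [3.141, -0.001, 0.004]
contact_force: [-2.6, 0.4, 6.9]
opening: 0.0198
grip_force: 60.0
```

>>> send_rows(
  targets=[
    {"translation": [0.2,0,0],"spin": 0,"jaw": 0},
    {"translation": [0.4,0,0],"spin": 0,"jaw": 0},
    {"translation": [0.6,0,0],"spin": 0,"jaw": 0},
    {"translation": [0.8,0,0],"spin": 0,"jaw": 0},
    {"translation": [1.0,0,0],"spin": 0,"jaw": 0},
  ],
)

```text
time: 14.3
tool_pos: [0.5318, 0.0199, 0.0642]
tool_rot: [3.141, -0.001, 0.004]
contact_force: [-3.1, -0.1, 6.4]
opening: 0.0195
grip_force: 60.0
```

>>> send_rows(
  targets=[
    {"translation": [0.2,0,0],"spin": 0,"jaw": 0},
    {"translation": [0.4,0,0],"spin": 0,"jaw": 0},
    {"translation": [0.6,0,0],"spin": 0,"jaw": 0},
    {"translation": [0.8,0,0],"spin": 0,"jaw": 0},
    {"translation": [1.0,0,0],"spin": 0,"jaw": 0},
  ],
)

```text
time: 14.8
tool_pos: [0.5415, 0.02, 0.0642]
tool_rot: [3.141, -0.0, 0.004]
contact_force: [-3.3, 0.2, 6.5]
opening: 0.0202
grip_force: 60.0
```

Run:
```python
from h import *
p,d,K,D,o,R=cam("top");X=cloud(d,K,D,o,R)
cv2.imwrite("pics/t3.png",cv2.resize(p[150:250,200:280],None,fx=5,fy=5)[...,::-1])
```

```text
(no output)
```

View pics/t3.png

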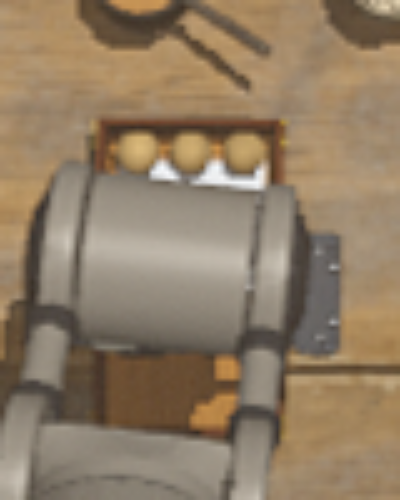

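Knobs at (138,152), (192,152), (246,152) are against the far wall and the lip is just reaching under them. Pushing on slowly.

>>> send_rows(
  targets=[
    {"translation": [0.1,0,0],"spin": 0,"jaw": 0},
    {"translation": [0.2,0,0],"spin": 0,"jaw": 0},
    {"translation": [0.3,0,0],"spin": 0,"jaw": 0},
    {"translation": [0.4,0,0],"spin": 0,"jaw": 0},
    {"translation": [0.5,0,0],"spin": 0,"jaw": 0},
  ],
)

```text
time: 15.35
tool_pos: [0.5468, 0.0199, 0.0642]
tool_rot: [3.141, -0.001, 0.004]
contact_force: [-3.0, -0.2, 6.6]
opening: 0.0195
grip_force: 60.0
```

>>> send_rows(
  targets=[
    {"translation": [0.1,0,0],"spin": 0,"jaw": 0},
    {"translation": [0.2,0,0],"spin": 0,"jaw": 0},
    {"translation": [0.3,0,0],"spin": 0,"jaw": 0},
    {"translation": [0.4,0,0],"spin": 0,"jaw": 0},
    {"translation": [0.5,0,0],"spin": 0,"jaw": 0},
  ],
)

```text
time: 15.85
tool_pos: [0.5517, 0.02, 0.0642]
tool_rot: [3.141, -0.001, 0.004]
contact_force: [-3.0, -0.4, 5.8]
opening: 0.0197
grip_force: 60.0
```

Lip at about x = 0.653; wall at about 0.6615.

>>> send_rows(
  targets=[
    {"translation": [0.1,0,0],"spin": 0,"jaw": 0},
    {"translation": [0.2,0,0],"spin": 0,"jaw": 0},
    {"translation": [0.3,0,0],"spin": 0,"jaw": 0},
    {"translation": [0.4,0,0],"spin": 0,"jaw": 0},
    {"translation": [0.5,0,0],"spin": 0,"jaw": 0},
  ],
)

```text
time: 16.35
tool_pos: [0.5567, 0.02, 0.0642]
tool_rot: [3.141, -0.001, 0.004]
contact_force: [-1.6, -0.2, 5.8]
opening: 0.0198
grip_force: 60.0
```

>>> send_rows(
  targets=[
    {"translation": [0.05,0,0],"spin": 0,"jaw": 0},
    {"translation": [0.1,0,0],"spin": 0,"jaw": 0},
    {"translation": [0.15,0,0],"spin": 0,"jaw": 0},
    {"translation": [0.2,0,0],"spin": 0,"jaw": 0},
    {"translation": [0.25,0,0],"spin": 0,"jaw": 0},
  ],
)

```text
time: 16.85
tool_pos: [0.5592, 0.02, 0.0642]
tool_rot: [3.141, -0.001, 0.004]
contact_force: [-2.8, 0.1, 6.3]
opening: 0.0199
grip_force: 60.0
```

>>> send_rows(
  targets=[
    {"translation": [0.03,0,0],"spin": 0,"jaw": 0},
    {"translation": [0.06,0,0],"spin": 0,"jaw": 0},
    {"translation": [0.09,0,0],"spin": 0,"jaw": 0},
    {"translation": [0.12,0,0],"spin": 0,"jaw": 0},
    {"translation": [0.15,0,0],"spin": 0,"jaw": 0},
  ],
)

```text
time: 17.35
tool_pos: [0.5599, 0.0201, 0.0642]
tool_rot: [3.142, 0.001, 0.004]
contact_force: [-6.2, -0.8, 8.9]
opening: 0.0197
grip_force: 60.0
```

Run:
```python
from h import *
p,d,K,D,o,R=cam("top");X=cloud(d,K,D,o,R)
cv2.imwrite("pics/t4.png",cv2.resize(p[160:200,210:270],None,fx=8,fy=8)[...,::-1])
m=(X[...,2]>.026)&(X[...,2]<.06)&(X[...,0]<.661)&(X[...,0]>.6)&(np.abs(X[...,1]-.02)<.054)
n,l,s,c=cv2.connectedComponentsWithStats(m.astype(np.uint8))
for i in range(1,n):
    if s[i,4]>5: print(s[i],np.round(np.nanmean(X[l==i],0)*1000,1),np.nanmax(X[l==i][:,2]))
```

```text
[225 176   6   2   7] [657.2  54.2  32.4] 0.035533633232619044
[234 176   8   3  17] [655.9  20.6  32. ] 0.04023918408926752
[243 176   9   6  24] [652.6 -13.   33.5] 0.03970979479060177
```

View pics/t4.png

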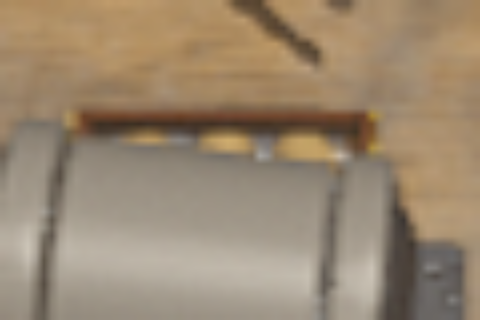

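The lip is at the wall and the three knobs (230, 160 and 305 px across the crop) sit on the pan at the right height. Lifting gently.

>>> send_rows(
  targets=[
    {"translation": [-0.08,0,-0.1],"spin": 0,"jaw": 0},
    {"translation": [-0.08,0,-0.4],"spin": 0,"jaw": 0},
    {"translation": [-0.08,0,-0.9],"spin": 0,"jaw": 0},
    {"translation": [-0.08,0,-1.4],"spin": 0,"jaw": 0},
    {"translation": [-0.08,0,-1.8],"spin": 0,"jaw": 0},
  ],
)

```text
time: 17.9
tool_pos: [0.5595, 0.02, 0.0822]
tool_rot: [3.142, -0.0, 0.004]
contact_force: [0.0, -0.4, -3.0]
opening: 0.0194
grip_force: 60.0
```

```bash
cat > k.py <<'E'
from h import *
import sys
x0=float(sys.argv[1]);yc=float(sys.argv[2])
s=monitor.observe(); z=s["tool_pos"][2]-.0582; print(np.round(s["tool_pos"],4),"origin z",round(z,4),np.round(s["torque"],3),np.round(s["contact_force"],1))
p,d,K,D,o,R=cam("top");X=cloud(d,K,D,o,R)
m=(X[...,2]>z+.02)&(X[...,2]<z+.05)&(X[...,0]<x0+.125)&(X[...,0]>x0)&(np.abs(X[...,1]-yc)<.055)&(p[...,0]>p[...,2].astype(int)+25)
n,l,t,c=cv2.connectedComponentsWithStats(m.astype(np.uint8))
for i in range(1,n):
    if t[i,4]>4: print("ball",t[i,:5],np.round(np.nanmean(X[l==i],0)*1000,1),round(float(np.nanmax(X[l==i][:,2]))-z,4))
m=(X[...,2]>z-.015)&(X[...,2]<z+.012)&(X[...,0]>x0+.02)&(X[...,0]<x0+.125)&(np.abs(X[...,1]-yc)<.045)&(np.ptp(p.astype(int),axis=-1)<30)
P=X[m]
if len(P)>8: print("pan",len(P),np.round(P[:,0].min(),3),np.round(P[:,0].max(),3),"dz/dx",np.round(np.polyfit(P[:,0],P[:,2],1)[0],3),"z",np.round(P[:,2].mean()-z,4))
cv2.imwrite("pics/k.png",p[...,::-1])
E
python3 k.py .56 .021
```

```text
[0.5595 0.02   0.0822] origin z 0.024 [0.049 0.113 0.009] [ 0.  -0.4 -3. ]
ball [221 174   9   3  14] [661.4  61.   47.7] 0.0294
ball [230 174  12   5  24] [658.9  25.1  48.3] 0.0331
ball [240 174   7   2   9] [664.4   2.8  45.7] 0.0234
ball [244 174   8   8  27] [653.9 -15.   50.7] 0.0314
ball [251 174   3   2   6] [663.7 -28.4  45.4] 0.0236
pan 19 0.607 0.662 dz/dx -0.117 z 0.0014
```

>>> send_rows(
  targets=[
    {"translation": [0,0,-0.7],"spin": 0,"jaw": 0},
    {"translation": [0,0,-1.6],"spin": 0,"jaw": 0},
    {"translation": [0,0,-2.4],"spin": 0,"jaw": 0},
    {"translation": [0.6,0,-2.6],"spin": 0,"jaw": 0},
    {"translation": [1.8,0,-2.6],"spin": 0,"jaw": 0},
  ],
)

```text
time: 18.45
tool_pos: [0.5777, 0.0202, 0.1087]
tool_rot: [3.141, -0.001, 0.004]
contact_force: [1.0, -0.3, -3.0]
opening: 0.0197
grip_force: 60.0
```

>>> send_rows(
  targets=[
    {"translation": [0.9,0,0.2],"spin": 0,"jaw": 0},
    {"translation": [1.2,0,0.6],"spin": 0,"jaw": 0},
    {"translation": [1.2,0,0.9],"spin": 0,"jaw": 0},
    {"translation": [1.2,0,1.2],"spin": 0,"jaw": 0},
    {"translation": [1.2,0,1.2],"spin": 0,"jaw": 0},
  ],
)

```text
time: 18.95
tool_pos: [0.5905, 0.0201, 0.098]
tool_rot: [3.141, -0.004, 0.004]
contact_force: [-3.8, 0.8, 13.1]
opening: 0.0193
grip_force: 60.0
```

```bash
python3 k.py .59 .021
```

```text
[0.5905 0.0201 0.098 ] origin z 0.0398 [ 0.063  0.156 -0.029] [-3.8  0.8 13.1]
ball [249 159   5   3   8] [710.4 -25.9  67.4] 0.0312
ball [234 163   8   3  13] [695.   20.1  73.2] 0.0392
pan 11 0.642 0.696 dz/dx 0.021 z 0.0083
```

Run:
```python
from h import *
p=cv2.imread("pics/k.png"); q=cam("scene")[0][...,::-1]
a=cv2.resize(p[140:220,200:290],None,fx=4,fy=4);b=cv2.resize(q[150:280,180:330],None,fx=2.8,fy=2.8)
h=max(a.shape[0],b.shape[0]); im=np.zeros((h,a.shape[1]+b.shape[1],3),np.uint8); im[:a.shape[0],:a.shape[1]]=a; im[:b.shape[0],a.shape[1]:]=b
cv2.imwrite("pics/c5.png",im);print(im.shape)
```

```text
(364, 780, 3)
```

View pics/c5.png

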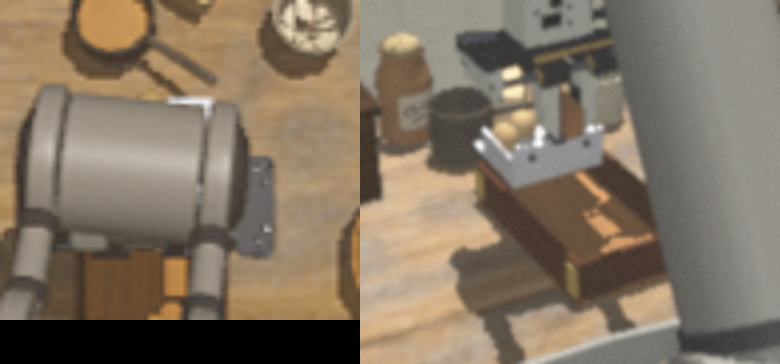

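Right: the scoop rests mouth-up on the end wall with at least two pale balls, (505,135) and (523,120), in the pan. I'll localise them with the scene camera's depth.

```bash
cat > b.py <<'E'
from h import *
import sys
cx,cy,zl,zh=map(float,sys.argv[1:5])
s=monitor.observe();print(np.round(s["tool_pos"],4),np.round(s["contact_force"],1))
q,e,K,D,o,R=cam("scene");X=cloud(e,K,D,o,R)
m=(abs(X[...,0]-cx)<.11)&(abs(X[...,1]-cy)<.07)&(X[...,2]>zl)&(X[...,2]<zh)
c=q.astype(int); col=m&(c[...,0]-c[...,2]>25)&(c[...,0]>110)
n,l,t,_=cv2.connectedComponentsWithStats(col.astype(np.uint8))
for i in range(1,n):
    if t[i,4]>8:
        P=X[l==i]
        A=np.c_[2*P,np.ones(len(P))];w=np.linalg.lstsq(A,(P**2).sum(1),rcond=None)[0]
        print("blob",t[i],np.round(P.mean(0)*1000,1),"sphere",np.round(w[:3]*1000,1),round(1000*float(np.sqrt(max(0,w[3]+(w[:3]**2).sum()))),1),q[l==i].mean(0).astype(int))
g=m&(np.ptp(c,axis=-1)<25)&(c.min(-1)>90)
P=X[g];print("grey",len(P),np.round(P.min(0)*1000),np.round(P.max(0)*1000))
E
python3 b.py .645 .02 .045 .10
```

```text
[0.5904 0.0201 0.098 ] [-4.5  0.3 12.3]
blob [227 189  17  15 136] [666.4  35.1  68.5] sphere [694.4  46.3  45.4] 43.8 [182 158 121]
grey 542 [581. -31.  45.] [741.  72.  98.]
```

```bash
cat > s.py <<'E'
from h import *
import sys
from scipy.optimize import least_squares
cx,cy,zl,zh,nb=map(float,sys.argv[1:6])
q,e,K,D,o,R=cam("scene");X=cloud(e,K,D,o,R)
c=q.astype(int);m=(abs(X[...,0]-cx)<.11)&(abs(X[...,1]-cy)<.07)&(X[...,2]>zl)&(X[...,2]<zh)&(c[...,0]-c[...,2]>25)&(c[...,0]>110)
n,l,t,_=cv2.connectedComponentsWithStats(m.astype(np.uint8));i=1+np.argmax(t[1:,4]);P=X[l==i]
best=None;rng=np.random.default_rng(0);nb=int(nb)
ray=(P.mean(0)-o);ray/=np.linalg.norm(ray)
for k in range(30):
    c0=P[rng.choice(len(P),nb)]+ray*.012
    f=lambda v:(np.abs(np.linalg.norm(P[:,None]-v.reshape(-1,3),axis=-1)-.015)).min(1)
    r=least_squares(f,c0.ravel(),loss="soft_l1",f_scale=.002)
    if best is None or r.cost<best.cost: best=r
print(len(P),"rms",np.sqrt((f(best.x)**2).mean())*1000,np.round(best.x.reshape(-1,3)*1000,1))
E
python3 s.py .645 .02 .045 .10 2; python3 s.py .645 .02 .045 .10 3
```

```text
134 rms 6.355620419272332 [[676.5  20.2  62.2]
 [663.1  48.6  61.7]]
130 rms 1.302313501210282 [[659.5  48.7  60.9]
 [655.3  38.   62.7]
 [672.9  20.6  62.8]]
```

>>> send_rows(
  targets=[
    {"translation": [0,0,0],"spin": 0,"jaw": 0},
    {"translation": [0,0,0.1],"spin": 0,"jaw": 0},
    {"translation": [0,0,0.2],"spin": 0,"jaw": 0},
    {"translation": [0,0,0.2],"spin": 0,"jaw": 0},
    {"translation": [0,0,0.2],"spin": 0,"jaw": 0},
  ],
)

```text
time: 19.7
tool_pos: [0.5902, 0.0201, 0.0968]
tool_rot: [3.141, -0.004, 0.004]
contact_force: [-7.2, -0.3, 18.5]
opening: 0.0193
grip_force: 60.0
```

```bash
python3 s.py .645 .02 .045 .10 2;python3 s.py .645 .02 .045 .10 3
```

```text
37 rms 2.0052920170086135 [[611.2  57.4  68.3]
 [639.7  29.2  58. ]]
30 rms 1.0990849566852443 [[620.4  60.6  83.1]
 [634.8  28.2  57.4]
 [632.   28.6  60.1]]
```

The knobs have rolled to the back of the pan. A little more mouth-up tilt at reduced grip, then firm again.

>>> send_rows(
  targets=[
    {"translation": [0,0,0.1],"spin": 0,"jaw": 0},
    {"translation": [0,0,0.3],"spin": 0,"jaw": 0},
    {"translation": [0,0,0.5],"spin": 0,"jaw": 0},
    {"translation": [0,0,0.6],"spin": 0,"jaw": 0},
    {"translation": [0,0,0.6],"spin": 0,"jaw": 0},
  ],
  force=30,
)

```text
time: 20.3
tool_pos: [0.5889, 0.0201, 0.0889]
tool_rot: [3.141, 0.0, 0.004]
contact_force: [-6.6, 0.1, 8.4]
opening: 0.0197
grip_force: 30.0
```

>>> send_rows(
  targets=[
    {"translation": [0,0,0],"spin": 0,"jaw": 0},
    {"translation": [0,0,0],"spin": 0,"jaw": 0},
    {"translation": [0,0,-0.3],"spin": 0,"jaw": 0},
    {"translation": [0,0,-1],"spin": 0,"jaw": 0},
    {"translation": [0,0,-1.8],"spin": 0,"jaw": 0},
  ],
  force=60,
)

```text
time: 20.8
tool_pos: [0.589, 0.0202, 0.1056]
tool_rot: [-3.142, 0.001, 0.004]
contact_force: [-0.2, -0.6, -3.5]
opening: 0.0197
grip_force: 60.0
```

```bash
python3 s.py .645 .02 .045 .10 2; python3 b.py .645 .02 .045 .11; python3 k.py .59 .02
```

```text
13 rms 0.3454808859125048 [[616.4  61.9  80.6]
 [619.9  54.7  72.3]]
[0.5901 0.0201 0.1074] [ 0.7  0.6 -1.8]
blob [232 197   7   3  14] [622.6  58.1  88.7] sphere [616.3  59.9  85.2] 14.5 [228 213 184]
grey 672 [574. -31.  46.] [749.  72. 109.]
[0.5902 0.0201 0.107 ] origin z 0.0488 [ 0.009  0.112 -0.01 ] [ 0.4 -0.2 -3.1]
```

>>> send_rows(
  targets=[
    {"translation": [0,0,-0.6],"spin": 0,"jaw": 0},
    {"translation": [0,0.2,-1.6],"spin": 0,"jaw": 0},
    {"translation": [-0.2,0.8,-2.8],"spin": 0,"jaw": 0},
    {"translation": [-0.5,1.8,-3.8],"spin": 0,"jaw": 0},
    {"translation": [-1,3.2,-4.3],"spin": 0,"jaw": 0},
  ],
)

```text
time: 21.45
tool_pos: [0.5799, -0.0127, 0.1506]
tool_rot: [3.141, -0.003, 0.005]
contact_force: [1.0, 0.6, -3.5]
opening: 0.0196
grip_force: 60.0
```

>>> send_rows(
  targets=[
    {"translation": [-0.6,1.8,0],"spin": 0,"jaw": 0},
    {"translation": [-1.2,3.8,0],"spin": 0,"jaw": 0},
    {"translation": [-1.8,5.8,0],"spin": 0,"jaw": 0},
    {"translation": [-2.4,7.8,0],"spin": 0,"jaw": 0},
    {"translation": [-3,9.8,0],"spin": 0,"jaw": 0},
  ],
)

```text
time: 21.95
tool_pos: [0.5489, -0.112, 0.1492]
tool_rot: [3.141, -0.0, 0.003]
contact_force: [0.7, -0.2, -2.4]
opening: 0.0193
grip_force: 60.0
```

>>> send_rows(
  targets=[
    {"translation": [-0.6,2,0],"spin": 0,"jaw": 0},
    {"translation": [-1.2,4,0],"spin": 0,"jaw": 0},
    {"translation": [-1.8,6,0],"spin": 0,"jaw": 0},
    {"translation": [-2.3,7.8,0],"spin": 0,"jaw": 0},
    {"translation": [-2.6,9.2,0],"spin": 0,"jaw": 0},
  ],
)

```text
time: 22.45
tool_pos: [0.5231, -0.2042, 0.1491]
tool_rot: [3.141, 0.0, 0.002]
contact_force: [1.4, -0.2, -3.3]
opening: 0.0194
grip_force: 60.0
```

>>> send_rows(
  targets=[
    {"translation": [-0.2,1,0.2],"spin": 0,"jaw": 0},
    {"translation": [-0.2,1.6,0.6],"spin": 0,"jaw": 0},
    {"translation": [-0.2,2,1],"spin": 0,"jaw": 0},
    {"translation": [-0.2,2,1.3],"spin": 0,"jaw": 0},
    {"translation": [-0.2,2,1.4],"spin": 0,"jaw": 0},
  ],
)

```text
time: 22.95
tool_pos: [0.5222, -0.2214, 0.1341]
tool_rot: [-3.141, 0.001, 0.005]
contact_force: [-0.0, 0.3, -1.7]
opening: 0.0195
grip_force: 60.0
```

Run:
```python
from h import *
p=cam("top")[0];q=cam("scene")[0]
a=cv2.resize(p[150:250,270:370],None,fx=4,fy=4);b=cv2.resize(q[140:260,280:400],None,fx=3.2,fy=3.2)
im=np.zeros((400,800,3),np.uint8); im[:400,:400]=a; im[:384,400:784]=b
cv2.imwrite("pics/c6.png",im[...,::-1])
s=monitor.observe();print(np.round(s["tool_pos"],4),np.round(s["contact_force"],2),np.round(s["torque"],3))
```

```text
[ 0.5224 -0.2214  0.1345] [-0.29 -0.3  -2.54] [0.073 0.118 0.012]
```

View pics/c6.png

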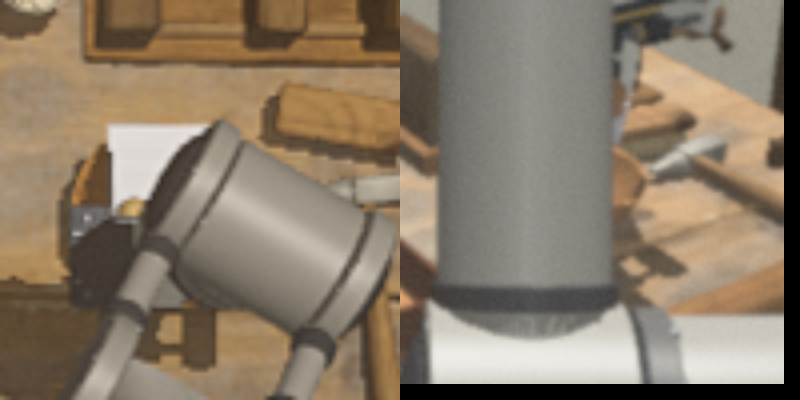

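The pan is over the bowl, with a ball at the rear (130,210). I'll relax the grip gradually so the scoop turns mouth-down about the fingers.

>>> send_rows(
  targets=[
    {"translation": [0,0,0],"spin": 0,"jaw": 0},
    {"translation": [0,0,0],"spin": 0,"jaw": 0},
    {"translation": [0,0,0],"spin": 0,"jaw": 0},
    {"translation": [0,0,0],"spin": 0,"jaw": 0},
    {"translation": [0,0,0],"spin": 0,"jaw": 0},
  ],
  force=8,
)

```text
time: 23.55
tool_pos: [0.5224, -0.2221, 0.1349]
tool_rot: [3.141, -0.0, 0.004]
contact_force: [0.0, 0.7, -2.9]
opening: 0.0198
grip_force: 8.0
```

```bash
cat > t.py <<'E'
from h import *
s=monitor.observe();x0,yc,z=s["tool_pos"];print(np.round(s["tool_pos"],4),np.round(s["contact_force"],2),np.round(s["torque"],3))
p,d,K,D,o,R=cam("top");X=cloud(d,K,D,o,R);c=p.astype(int)
m=(X[...,0]>x0)&(X[...,0]<x0+.14)&(abs(X[...,1]-yc)<.055)&(np.ptp(c,axis=-1)<22)&(c.min(-1)>150)&(X[...,2]<z+.01)
P=X[m];print(len(P))
if len(P)>10:
    k=np.polyfit(P[:,0],P[:,2],1);r=np.abs(np.polyval(k,P[:,0])-P[:,2])<.006
    k=np.polyfit(P[r,0],P[r,2],1);print("tilt deg",round(np.degrees(np.arctan(k[0])),1),"x",np.round([P[r,0].min(),P[r,0].max()],3),"z",np.round([P[r,2].min(),P[r,2].max()],3))
b=(X[...,2]>.0)&(abs(X[...,0]-.57)<.06)&(abs(X[...,1]+.222)<.06)&(c[...,0]>c[...,2]+25)&(c.min(-1)>85)
print("pale px",b.sum(),np.round(np.nanmean(X[b],0),3) if b.any() else "")
E
python3 t.py
```

```text
[ 0.5224 -0.2221  0.1349] [ 0.04  0.74 -2.91] [0.091 0.109 0.049]
53
tilt deg -49.9 x [0.566 0.599] z [0.052 0.095]
pale px 59 [ 0.59  -0.191  0.074]
```

```bash
cat >> t.py <<'E'
for a in np.arange(x0,x0+.13,.01):
    s=P[(P[:,0]>=a)&(P[:,0]<a+.01)]
    if len(s): print(round(a,3),len(s),np.round(np.percentile(s[:,2],[0,25,50,75,100]),3))
g=(abs(X[...,1]+.222)<.07)&(abs(X[...,0]-.57)<.07)&b
n,l,t,_=cv2.connectedComponentsWithStats(g.astype(np.uint8))
for i in range(1,n):
    if t[i,4]>6: print("comp",t[i],np.round(np.nanmean(X[l==i],0),3),p[l==i].mean(0).astype(int))
E
python3 t.py
```

```text
[ 0.5223 -0.2221  0.1349] [ 0.01  1.07 -3.56] [ 0.035  0.151 -0.043]
46
tilt deg -15.2 x [0.567 0.598] z [0.056 0.071]
pale px 56 [ 0.595 -0.193  0.09 ]
0.562 17 [0.058 0.062 0.064 0.067 0.095]
0.572 21 [0.055 0.06  0.062 0.066 0.096]
0.582 6 [0.06  0.061 0.062 0.075 0.084]
0.592 2 [0.056 0.057 0.058 0.058 0.059]
comp [300 192   9   8  43] [ 0.594 -0.195  0.078] [185 154 104]
```

>>> send_rows(
  targets=[
    {"translation": [0,0,0],"spin": 0,"jaw": 0},
    {"translation": [0,0,0],"spin": 0,"jaw": 0},
    {"translation": [0,0,0],"spin": 0,"jaw": 0},
    {"translation": [0,0,0],"spin": 0,"jaw": 0},
    {"translation": [0,0,0],"spin": 0,"jaw": 0},
  ],
  force=6,
)

```text
time: 24.15
tool_pos: [0.5223, -0.2221, 0.1348]
tool_rot: [3.141, -0.0, 0.004]
contact_force: [0.2, -0.3, -2.0]
opening: 0.0198
grip_force: 6.0
```

```bash
python3 t.py
```

```text
[ 0.5223 -0.2221  0.1348] [ 0.23 -0.25 -1.97] [0.014 0.116 0.013]
101
tilt deg -20.5 x [0.567 0.599] z [0.051 0.071]
pale px 23 [ 0.595 -0.201  0.117]
0.562 17 [0.06  0.064 0.066 0.067 0.096]
0.572 26 [0.055 0.059 0.061 0.063 0.093]
0.582 31 [0.053 0.056 0.059 0.061 0.092]
0.592 27 [0.051 0.054 0.056 0.058 0.062]
comp [299 193  12   1  12] [ 0.602 -0.202  0.049] [188 167 149]
```

>>> send_rows(
  targets=[
    {"translation": [0,0,0],"spin": 0,"jaw": 0},
    {"translation": [0,0,0],"spin": 0,"jaw": 0},
    {"translation": [0,0,0],"spin": 0,"jaw": 0},
    {"translation": [0,0,0],"spin": 0,"jaw": 0},
    {"translation": [0,0,0],"spin": 0,"jaw": 0},
  ],
  force=4,
)

```text
time: 24.7
tool_pos: [0.5223, -0.2221, 0.1348]
tool_rot: [3.142, -0.0, 0.004]
contact_force: [-0.0, 0.2, -3.0]
opening: 0.0201
grip_force: 4.0
```

```bash
python3 t.py
python3 - <<'E'
from h import *
p=cam("top")[0];cv2.imwrite("pics/c7.png",cv2.resize(p[160:240,275:355],None,fx=7,fy=7)[...,::-1])
f=[]
for i in range(4):
    cam("top");f.append(monitor.observe()["contact_force"])
print(np.mean(f,0))
E
```

```text
[ 0.5223 -0.2221  0.1348] [-0.01  0.23 -2.99] [ 0.071  0.165 -0.049]
89
tilt deg -20.0 x [0.568 0.596] z [0.049 0.065]
pale px 35 [ 0.598 -0.194  0.084]
0.562 17 [0.055 0.061 0.062 0.064 0.089]
0.572 27 [0.052 0.059 0.061 0.063 0.094]
0.582 32 [0.05  0.055 0.056 0.057 0.087]
0.592 13 [0.049 0.052 0.053 0.055 0.058]
comp [295 193  15   4  25] [ 0.602 -0.196  0.026] [187 162 138]
[-0.20776154  0.23919289 -2.46710187]
```

View pics/c7.png

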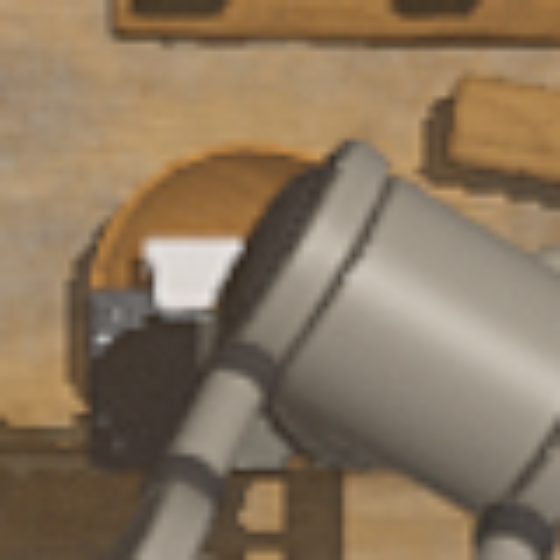

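The pan at (195,270) is tilted down with no balls visible on it. I'll use minimum grip plus a short up-jerk to tip it further.

>>> send_rows(
  targets=[
    {"translation": [0,0,0],"spin": 0,"jaw": 0},
    {"translation": [0,0,-1],"spin": 0,"jaw": 0},
    {"translation": [0,0,0],"spin": 0,"jaw": 0},
    {"translation": [0,0,-1],"spin": 0,"jaw": 0},
    {"translation": [0,0,-1],"spin": 0,"jaw": 0},
  ],
  force=3,
)

```text
time: 25.5
tool_pos: [0.5228, -0.2224, 0.1459]
tool_rot: [3.141, -0.001, 0.004]
contact_force: [-0.2, -0.2, -2.3]
opening: 0.0197
grip_force: 3.0
```

```bash
python3 t.py
```

```text
[ 0.5228 -0.2224  0.1459] [-0.15 -0.18 -2.29] [ 0.003  0.006 -0.025]
11
tilt deg -80.9 x [0.569 0.576] z [0.004 0.053]
pale px 38 [ 0.582 -0.203  0.125]
0.563 7 [0.046 0.047 0.05  0.05  0.053]
0.573 4 [0.004 0.005 0.015 0.026 0.029]
comp [303 196   5   7  23] [ 0.584 -0.204  0.053] [183 152 100]
```

>>> send_rows(
  targets=[
    {"translation": [0,0,0],"spin": 0,"jaw": 0},
    {"translation": [0,0,-1],"spin": 0,"jaw": 0},
    {"translation": [0,0,-3],"spin": 0,"jaw": 0},
    {"translation": [0,0,-6],"spin": 0,"jaw": 0},
    {"translation": [0,0,-9],"spin": 0,"jaw": 0},
  ],
  force=30,
)

```text
time: 26.05
tool_pos: [0.5221, -0.222, 0.2362]
tool_rot: [-3.141, 0.0, 0.004]
contact_force: [-0.0, -1.5, -2.3]
opening: 0.02
grip_force: 30.0
```

>>> send_rows(
  targets=[
    {"translation": [0,-2,0],"spin": 0,"jaw": 0},
    {"translation": [-0.5,-6,0],"spin": 0,"jaw": 0},
    {"translation": [-1,-10,0],"spin": 0,"jaw": 0},
    {"translation": [-1.5,-14,0],"spin": 0,"jaw": 0},
    {"translation": [-2,-18,0],"spin": 0,"jaw": 0},
  ],
)

```text
time: 26.55
tool_pos: [0.5012, -0.0408, 0.2356]
tool_rot: [3.141, -0.001, 0.004]
contact_force: [0.3, 0.0, -2.2]
opening: 0.0202
grip_force: 30.0
```

>>> send_rows(
  targets=[
    {"translation": [0,-4,0],"spin": 0,"jaw": 0},
    {"translation": [0,-9,0],"spin": 0,"jaw": 0},
    {"translation": [0,-14,0],"spin": 0,"jaw": 0},
    {"translation": [0,-19,0],"spin": 0,"jaw": 0},
    {"translation": [0,-23,0],"spin": 0,"jaw": 0},
  ],
)

```text
time: 27.05
tool_pos: [0.5002, 0.1905, 0.2357]
tool_rot: [-3.141, -0.001, 0.005]
contact_force: [0.9, -0.5, -1.1]
opening: 0.0196
grip_force: 30.0
```

Run:
```python
from h import *
p,d,K,D,o,R=cam("top");q,e,K2,D2,o2,R2=cam("scene");X=cloud(d,K,D,o,R)
a=cv2.resize(p[150:240,190:350],None,fx=3,fy=3);b=cv2.resize(q[130:310,140:330],None,fx=1.6,fy=1.6)
im=np.zeros((290,790,3),np.uint8); im[:270,:480]=a; im[:288,480:480+304]=b
cv2.imwrite("pics/c8.png",im[...,::-1])
s=monitor.observe();print(np.round(s["tool_pos"],4),np.round(s["contact_force"],2),np.round(s["torque"],3))
Y=cloud(e,K2,D2,o2,R2)
m=(np.ptp(q.astype(int),axis=-1)<22)&(q.min(-1)>120)&(abs(Y[...,1]-s["tool_pos"][1])<.06)&(abs(Y[...,0]-s["tool_pos"][0])<.14)&(Y[...,2]<s["tool_pos"][2])
P=Y[m];i=P[:,2].argmin();print(len(P),"lowest",np.round(np.percentile(P[:,2],[0,1,3]),3),np.round(P[i],3))
```

```text
[0.5    0.1925 0.2354] [ 0.97 -1.21 -3.35] [ 0.013 -0.037  0.024]
916 lowest [-0.003 -0.001  0.   ] [ 0.413  0.202 -0.003]
```

View pics/c8.png

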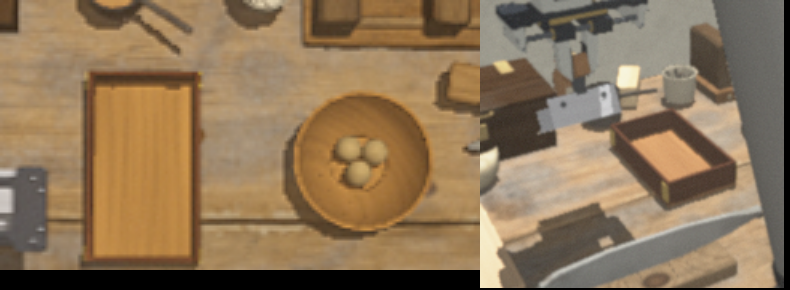

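All three knobs lie in the bowl at (348,150), (374,152), (359,174); the tray is empty, and the scoop hangs mouth-down at (580,105). Now I set the scoop down, lip first.

>>> send_rows(
  targets=[
    {"translation": [0.6,-0.4,2.5],"spin": 0,"jaw": 0},
    {"translation": [1.2,-0.8,5],"spin": 0,"jaw": 0},
    {"translation": [1.8,-1.2,7.5],"spin": 0,"jaw": 0},
    {"translation": [2.4,-1.6,10],"spin": 0,"jaw": 0},
    {"translation": [3,-1.8,11.5],"spin": 0,"jaw": 0},
  ],
)

```text
time: 27.65
tool_pos: [0.5302, 0.2053, 0.1183]
tool_rot: [3.141, 0.002, 0.004]
contact_force: [-0.2, 0.1, -2.3]
opening: 0.0198
grip_force: 30.0
```

>>> send_rows(
  targets=[
    {"translation": [-0.2,0,0.4],"spin": 0,"jaw": 0},
    {"translation": [-0.4,0,0.8],"spin": 0,"jaw": 0},
    {"translation": [-0.6,0,1.2],"spin": 0,"jaw": 0},
    {"translation": [-0.9,0,1.6],"spin": 0,"jaw": 0},
    {"translation": [-1.2,0,2.0],"spin": 0,"jaw": 0},
  ],
  force=10,
)

```text
time: 28.15
tool_pos: [0.5184, 0.2059, 0.1004]
tool_rot: [-3.141, -0.001, 0.004]
contact_force: [-5.3, -0.2, 11.9]
opening: 0.0201
grip_force: 10.0
```

>>> send_rows(
  targets=[
    {"translation": [-0.8,0,0.1],"spin": 0,"jaw": 0},
    {"translation": [-1.6,0,0.5],"spin": 0,"jaw": 0},
    {"translation": [-2.4,0,0.9],"spin": 0,"jaw": 0},
    {"translation": [-3.1,0,1.3],"spin": 0,"jaw": 0},
    {"translation": [-3.7,0,1.7],"spin": 0,"jaw": 0},
  ],
  force=6,
)

```text
time: 28.65
tool_pos: [0.4809, 0.2058, 0.0825]
tool_rot: [3.142, 0.0, 0.004]
contact_force: [-0.1, 0.0, -0.9]
opening: 0.02
grip_force: 6.0
```

>>> send_rows(
  targets=[
    {"translation": [-0.7,0,0.5],"spin": 0,"jaw": 0},
    {"translation": [-1.3,0,1.0],"spin": 0,"jaw": 0},
    {"translation": [-1.9,0,1.5],"spin": 0,"jaw": 0},
    {"translation": [-2.3,0,2.0],"spin": 0,"jaw": 0},
    {"translation": [-2.6,0,2.4],"spin": 0,"jaw": 0},
  ],
)

```text
time: 29.15
tool_pos: [0.4556, 0.2056, 0.0589]
tool_rot: [3.142, -0.001, 0.004]
contact_force: [-0.9, -1.7, 9.3]
opening: 0.0201
grip_force: 6.0
```

Run:
```python
from h import *
q,e,K2,D2,o2,R2=cam("scene");Y=cloud(e,K2,D2,o2,R2);s=monitor.observe();t=s["tool_pos"];print(np.round(t,4),s["contact_force"])
m=(np.ptp(q.astype(int),axis=-1)<30)&(q.min(-1)>100)&(abs(Y[...,1]-t[1])<.07)&(Y[...,0]>t[0])&(Y[...,0]<t[0]+.13)&(Y[...,2]>.004)&(Y[...,2]<.055)
P=Y[m]
for a in np.arange(t[0],t[0]+.12,.01):
    r=P[(P[:,0]>=a)&(P[:,0]<a+.01)&(P[:,1]>t[1]+.03)]
    if len(r): print(round(a,3),len(r),np.round(r[:,2].min(),3),np.round(r[:,2].max(),3))
```

```text
[0.4551 0.2056 0.0585] [ 0.22854182 -0.14927345  0.04793499]
0.455 20 0.007 0.042
0.465 104 0.005 0.042
0.475 12 0.006 0.032
0.485 16 0.005 0.03
0.495 14 0.005 0.033
0.505 13 0.007 0.031
0.515 16 0.004 0.033
0.525 10 0.005 0.03
0.535 5 0.004 0.03
0.545 3 0.004 0.006
0.555 1 0.004 0.004
```

The side walls read 31 mm and the back 42 mm all along, so the scoop is flat. Releasing.

>>> send_rows(
  targets=[
    {"translation": [0,0,0],"spin": 0,"jaw": 0.5},
    {"translation": [0,0,0],"spin": 0,"jaw": 0.5},
    {"translation": [0,0,0],"spin": 0,"jaw": 0.5},
    {"translation": [0,0,0],"spin": 0,"jaw": 0.5},
    {"translation": [0,0,0],"spin": 0,"jaw": 0.5},
  ],
)

```text
time: 29.7
tool_pos: [0.4556, 0.2056, 0.0588]
tool_rot: [3.142, -0.0, 0.004]
contact_force: [0.5, 0.2, 0.5]
opening: 0.046
grip_force: 0.0
```

>>> send_rows(
  targets=[
    {"translation": [0,0,-1],"spin": 0,"jaw": 0.5},
    {"translation": [0,0,-4],"spin": 0,"jaw": 0.5},
    {"translation": [0,0,-8],"spin": 0,"jaw": 0.5},
    {"translation": [0,0,-12],"spin": 0,"jaw": 0.5},
    {"translation": [0,0,-14],"spin": 0,"jaw": 0.5},
  ],
)

```text
time: 30.2
tool_pos: [0.4568, 0.206, 0.2031]
tool_rot: [-3.14, -0.006, 0.004]
contact_force: [0.3, 0.3, -0.4]
opening: 0.0459
grip_force: 0.0
```

>>> send_rows(
  targets=[
    {"translation": [0,2,0],"spin": 0,"jaw": 0.5},
    {"translation": [-1,6,0],"spin": 0,"jaw": 0.5},
    {"translation": [-1.5,10,0],"spin": 0,"jaw": 0.5},
    {"translation": [-2,14,0],"spin": 0,"jaw": 0.5},
    {"translation": [-2,17,0],"spin": 0,"jaw": 0.5},
  ],
)

```text
time: 30.7
tool_pos: [0.4355, 0.0338, 0.1997]
tool_rot: [3.141, -0.001, 0.004]
contact_force: [0.8, -0.5, 0.2]
opening: 0.046
grip_force: 0.0
```

Run:
```python
from h import *
p,d,K,D,o,R=cam("top");X=cloud(d,K,D,o,R);X0=np.load("top0.npz")["X"]
def rect(A,u0,u1,v0,v1,z0,z1,n):
    S=A[v0:v1,u0:u1].reshape(-1,3); S=S[(S[:,2]>z0)&(S[:,2]<z1)]
    r=cv2.minAreaRect((S[:,:2]*1000).astype(np.float32)) if len(S)>4 else 0
    print(n,len(S),np.round(S.mean(0)*1000,1),r)
for A in(X0,X):
    rect(A,340,380,185,270,.01,.07,"hammer");rect(A,330,380,165,192,.01,.07,"brush");rect(A,98,165,160,195,.015,.08,"clog");rect(A,280,340,175,235,.042,.06,"bowlrim")
m=(abs(X[...,0]-.48)<.1)&(abs(X[...,1]-.206)<.07)
S=X[m];h=S[(S[:,2]>.07)&(S[:,2]<.1)];print("scoop bar",len(h),h.mean(0),np.polyfit(h[:,0],h[:,2],1)) 
m=(abs(X[...,0]-.487)<.12)&(abs(X[...,1]-.4)<.075);S=X[m];h=S[(S[:,2]>.006)&(S[:,2]<.02)];print("lid plate",len(h),h.mean(0),np.polyfit(h[:,0],h[:,2],1)[0]);h=S[(S[:,2]>.035)&(S[:,2]<.06)];print("lid bar",len(h),h.mean(0))
m=(abs(X[...,0]-.569)<.06)&(abs(X[...,1]+.222)<.06)&(X[...,2]>.028)&(X[...,2]<.05);print("balls",m.sum(),X[m].mean(0))
```

```text
hammer 624 [ 524.2 -404.4   22.3] ((507.95623779296875, -388.8539733886719), (93.52986145019531, 254.02456665039062), 85.40770721435547)
brush 572 [ 658.2 -377.7   35.7] ((656.7997436523438, -370.909423828125), (92.67603302001953, 169.27748107910156), 0.8266688585281372)
clog 1004 [658.1 370.4  41. ] ((666.3167724609375, 366.31915283203125), (99.16195678710938, 188.3263702392578), 0.26778289675712585)
bowlrim 380 [ 571.7 -226.3   49.2] ((569.56201171875, -222.09756469726562), (149.65097045898438, 152.9707489013672), 89.79051208496094)
hammer 626 [ 523.7 -404.5   22.4] ((508.6094055175781, -379.4098205566406), (112.71749877929688, 254.5005645751953), 85.57665252685547)
brush 572 [ 658.1 -377.5   35.9] ((656.7308349609375, -372.7783203125), (92.37576293945312, 171.5463409423828), 0.6455582976341248)
clog 997 [657.8 370.4  40.9] ((666.6864013671875, 366.0748291015625), (98.67882537841797, 190.20762634277344), 0.7435247302055359)
bowlrim 380 [ 570.7 -225.6   49.5] ((569.3825073242188, -222.09869384765625), (150.02188110351562, 152.53384399414062), 88.730224609375)
scoop bar 172 [0.47315364 0.20566324 0.0894121 ] [-0.02437829  0.10094678]
lid plate 2090 [0.4906597  0.39685409 0.0111621 ] 0.0016346379444444965
lid bar 165 [0.49240323 0.39678662 0.04567132]
balls 369 [ 0.57227254 -0.22726591  0.03494904]
```

Everything is in place: scoop and lid are flat, the knobs are in the bowl, and the hammer, brush and clog haven't moved.

```bash
python3 -c "
from cell import job; print(job.hand_in())"
```

```text
the job is handed in; nothing more can be done
None
```

The job is handed in, but no verdict came back: the lid is flat on the bench handle up, all three knobs are in the upright bowl, the scoop is flat on the bench, and the hammer, brush and clog have not moved.

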